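# Clear, switch on and tare the brewing scale with a mug on it

### The arm

A 6-joint arm with a two-finger parallel gripper is mounted at the origin on a cart in front of the work surface, level with it; the furniture and walls round the work are solid. World frame = base frame: x ahead of the robot, y to its left, z up, the work surface at z = 0. Lengths are in mm, angles in rad, forces in N, time in s.
With the tool pointing down it reaches from about 350 to 775 mm from the base axis. Payload 7.3 kg.
Tool frame: the origin (TCP) lies at the very end of the fingers, on their centre line; the grasp point (between the pads) lies 19 mm behind it; x points along the fingers, z is the direction in which the jaws open and shut, and the axes are right-handed (so a half turn about x gives the same grasp; the last joint's range is limited). The gripper opens to 92 mm and grips with 3 to 60 N. Pads are 19 mm wide; open, the fingers measure 130 mm over their backs; the gripper's body (75 mm by 190 mm) begins 47 mm behind the grasp point.
Start: joints at [1.016, 0.342, 1.524, -0, 1.275, -0.146], TCP at [208.681, 481.767, 205.741] pointing down, gripper open.
Joint ranges: [-2.53, 2.53], [-0.77, 2.02], [0.04, 2.7], [-1, 4.14], [0.28, 2.66], [-3.11, 3.11]. Speed limits (rad/s): [2.57, 2.57, 3.14, 3.14, 3.14, 3.14].

### API

Orientations are given as [roll, pitch, yaw] about the fixed x, y, z axes, in that order (R = Rz(yaw) Ry(pitch) Rx(roll)).
In Python, from plant import * gives the robot as it stands.
- The arm moves only by the tool carry_out, never from a script. Its argument "rows" is a list of rows, each a list of 4 numbers: the shift along the world's x, y, z in mm, then the turn about the world's z in degrees. In form: [[x, y, z, twist], ...]. A call has 1 to 20 rows; each row is the pose to reach, as a shift and turn from the pose measured when the call began; what a row does not reach only later rows make up. A row lasts 1/12 s, in which the tool goes at most 41.7 mm and 7.16 degrees, less where a joint would pass 70% of its speed; a pose out of reach is approached as far as the arm can. A call with a gripper value outside its range is refused whole. "hand" is the finger opening in mm, from 0 to 91.8, set as the call begins (left out, the last holds). The fingers move at their own pace and stop on an object; the grip force is fixed at half the most. Time passes only in rows, so rows that repeat a pose let the fingers close. It gives the time, the measured TCP pose, the force and the opening at its end, in the units of the state.
- get_obs(): the state, without advancing time (a new reading comes with each control period).
- capture(name): name is "scene" or "top"; returns the picture (480x640x3 uint8, red, green, blue); there is no depth.
- camera_info(name): a dict with "camera_matrix" (3x3 intrinsics, pixels), "dist" ([k1, k2, p1, p2, k3] as OpenCV has them; the pictures are not rectified), "pose" (4x4, takes a point from camera to world coordinates). Camera axes: x right, y down, z forward; pixel columns grow to the right and rows downward; lengths in mm; the calibration is good to about 2 mm. A picture is of the moment at which its call begins. camera_info takes no time and is no camera call.
- close_job(): hands the job in, once; it reports no verdict.
The state is a dict: "time": time; "joint_positions": joint angles; "dq": joint speeds; "tau": joint torques, N m; "tool_pos": TCP position; "tcp_rot": TCP orientation; "contact_force": force on the tool from outside, world axes, zero at the start; "moment": the same for the moment, N m; "grip_width": finger opening in mm.
Only numpy, scipy, OpenCV 4.12 (cv2) and the standard library are available. Lean on these libraries where they do the work, as an engineer would, in place of code of your own. Each camera call takes 0.05 s, during which the arm holds its last target. There are 200 camera calls.

### The job

Get the brewing scale ready for a pour: take the spice jar that was left on its plate and stand it upright on the worktop clear of the scale, then press the round power key so that the scale wakes with its plate empty. After that stand the mug upright in the middle of the plate, set down gently and let go, and press the long tare key, then the triangular timer key. Press one key at a time and let each spring back up, leave the square unit key alone, and do not shift the other jars and the bottle.

Things in the scene. Friction and masses are not known exactly. Their poses are not given: they have to be found in the camera images.
- scale: brewing scale, fixed right of the telephone: black body 210 (its x) x 200 x 20 mm, origin centre of underside; -x side is the front, with a key strip (56 mm deep, 22.5 mm high) of four grey keys in one row, from the left: square unit, round power, (dark display), long tare, triangular timer; 38 mm apart (76 mm across the display). Weighing plate behind the strip
- plate_top (a point): centre of the top of the weighing plate, a rubber-topped metal plate 132 (scale x) x 176 (scale y) mm, its top 34 mm above the worktop; axes as the scale; 115 mm behind the row of keys
- scale_plate (a joint): how far the weighing plate is pressed down on its spring load cell, m: 0 empty, 1 mm for every 2 N, stop at 7 mm (14 N)
- power_top (a point): centre of the top of the round power key (21 mm across), 30.5 mm above the worktop when up; keys go straight down
- key_power (a joint): travel of the power key, m: 0 up, 0.005 fully down (1.4 N to start, 4.5 N fully down); springs back
- tare_top (a point): centre of the top of the tare key, a bar 32 (scale x) x 14 mm, 30.5 mm above the worktop when up
- key_tare (a joint): travel of the tare key, as for the power key
- timer_top (a point): centre of the top of the triangular timer key (about 22 x 25 mm), 30.5 mm above the worktop when up
- key_timer (a joint): travel of the timer key, as for the power key
- unit_top (a point): centre of the top of the square unit key (18 mm), 30.5 mm above the worktop when up; not wanted in this job
- key_unit (a joint): travel of the unit key, as for the power key
- spice_jar: spice jar with a white cap and a green label, round, 47 mm across, 98 mm tall (cap from 77 mm up), about 0.11 kg, left standing on the weighing plate; origin at the centre of its underside, z up its axis
- mug: white china mug, 92 mm across, 95 mm tall, about 0.27 kg, standing on the worktop left of the telephone (the wall begins about 0.62 m ahead there, with a switch on it); the handle points along its -y. Origin on the underside, 17 mm from the cup's axis towards the handle
- mug_base (a point): centre of the mug's round underside, on the cup's axis; axes as the mug. The mug is empty, its rim 95 mm up and 46 mm from the axis, the wall about 5 to 8 mm thick near the rim: it can be pinched from above with one finger inside (inner floor about 30 mm up), away from the handle, which carries it level
- mug_handle (a point): middle of the mug's handle: 64 mm from the cup's axis, 68 mm above its underside; the handle is about 15 to 30 mm wide, ends 80 mm from the axis and its top is 86 mm up. Held by the handle alone the mug droops a little
- sugar_jar: bystander: glass sugar jar with a grey lid, 67 mm across, 115 mm tall, behind the scale; origin at the centre of its underside
- curry_jar: bystander: spice jar with a red cap, 45 mm across, 106 mm tall, close to the right of the scale; origin at the centre of its underside
- dressing: bystander: white bottle, 43 x 63 mm, 148 mm tall, behind the scale; origin at the centre of its underside
- salt_jar: bystander: glass jar with a red lid, 72 mm across, 90 mm tall, near the mug; origin at the centre of its underside
- desk_phone: fixed desk telephone, an obstacle between mug and scale: 222 x 222 mm over all, origin at the centre of its underside, front along its -x; body from 30 mm (front) to 72 mm high, tilted display at the back up to 166 mm, handset along its left (+y) side up to about 85 mm

How it is judged:
By the outcome, as a careful person would: the job done as asked, in the order asked, and still so for the second after the job is handed in, with the robot touching nothing.
It also fails if it takes over 72 s, if anything falls off the work surface, if the arm or the gripper's body presses on something with over 40 N, if the wrist force passes 120 N, or if a joint passes its speed limit or range.

## Working session

There is one attempt and no reset: what is moved stays moved. The work goes in short steps, Python scripts to look and compute and a tool call to move; the robot and the scene stay as the last step left them, time stands still between calls to the robot, and variables do not carry over. Pictures are saved under pics/ and viewed, about 8 in all and at most 12, crops included, and the job is handed in when it is done.

Besides the shell and the picture viewer there is one more tool, called after "Request:" as name(argument=value, ...), one argument or row to a line, values as JSON. carry_out: Moves the arm, as the interface text tells. Its arguments: {"type":"object","properties":{"rows":{"type":"array"},"hand":{"type":"number"}},"required":["rows"]}

```bash
mkdir -p pics; cat > h.py <<'E'
from plant import *
import numpy as np, cv2
def ray(name,uv):
    c=camera_info(name);K=np.array(c["camera_matrix"],float);d=np.array(c["dist"],float);T=np.array(c["pose"],float)
    p=cv2.undistortPoints(np.array(uv,float).reshape(-1,1,2),K,d).reshape(-1,2)
    v=np.c_[p,np.ones(len(p))]@T[:3,:3].T
    return T[:3,3],v
def onz(name,uv,z):
    o,v=ray(name,uv); return o+v*((z-o[2])/v[:,2:3])
def proj(name,P):
    c=camera_info(name);K=np.array(c["camera_matrix"],float);d=np.array(c["dist"],float);T=np.linalg.inv(np.array(c["pose"],float))
    r,_=cv2.Rodrigues(T[:3,:3]); return cv2.projectPoints(np.array(P,float).reshape(-1,1,3),r,T[:3,3],K,d)[0].reshape(-1,2)
def snap(name,f):
    im=np.asarray(capture(name)); cv2.imwrite(f"pics/{f}.png",im[:,:,::-1]); return im
E
python3 - <<'E'
from h import *
for n in ("scene","top"):
    snap(n,n+"0"); c=camera_info(n); print(n,np.round(c["pose"],3).tolist(),np.round(c["camera_matrix"],1).tolist(),c["dist"])
print(get_obs())
E
```

```text
scene [[0.902, -0.319, 0.291, 218.826], [-0.432, -0.691, 0.58, -715.081], [0.016, -0.648, -0.761, 990.274], [0.0, 0.0, 0.0, 1.0]] [[471.4, 0.0, 317.2], [0.0, 471.4, 246.1], [0.0, 0.0, 1.0]] [-0.06718237  0.          0.          0.          0.        ]
top [[0.086, -0.874, 0.478, -201.69], [-0.996, -0.075, 0.042, -89.007], [-0.001, -0.48, -0.877, 1561.152], [0.0, 0.0, 0.0, 1.0]] [[601.0, 0.0, 317.8], [0.0, 601.0, 244.0], [0.0, 0.0, 1.0]] [-0.08897998  0.          0.          0.          0.        ]
{'time': 0.1, 'joint_positions': array([ 1.01603217e+00,  3.42681443e-01,  1.52491331e+00, -3.03438008e-06,
        1.27542130e+00, -1.46022800e-01]), 'dq': array([-0.00100045, -0.00208723, -0.00204579,  0.00047929, -0.0009377 ,
       -0.00126768]), 'tau': array([ 1.64478413e-03, -4.31998336e+01, -2.44696122e+01,  7.18207425e-02,
        5.24150231e-02,  7.79086832e-06]), 'tool_pos': array([208.44437495, 481.41495621, 205.10260788]), 'tcp_rot': array([ 2.99760843,  1.56937293, -2.12352102]), 'contact_force': array([-0.20505538,  0.99742431, -0.1756776 ]), 'moment': array([-0.00833744,  0.01465899,  0.04242782]), 'grip_width': 91.64900375340494}
```

View pics/top0.png

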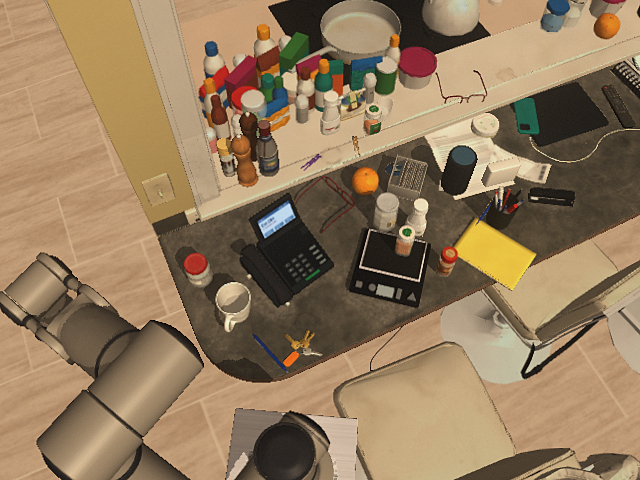

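View pics/scene0.png

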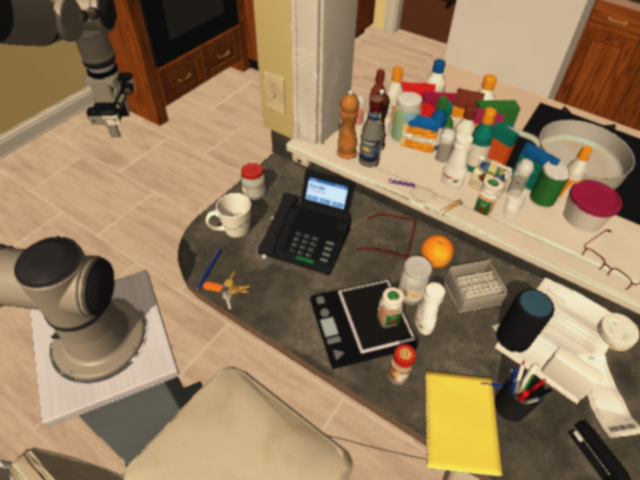

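The top view shows the scale around (390,265), with the spice jar on it at (405,238). The mug is at (233,303) with its handle towards (227,325), the salt jar at (197,266), the phone at (285,255) and the curry jar at (448,260). I'll enlarge the scale and mug for exact pixels.

```bash
python3 - <<'E'
import cv2,numpy as np
a=cv2.imread("pics/top0.png"); s=cv2.imread("pics/scene0.png")
A=cv2.resize(a[190:315,340:465],None,fx=4.8,fy=4.8,interpolation=cv2.INTER_CUBIC)
B=cv2.resize(a[250:340,180:255],None,fx=3.33,fy=3.33,interpolation=cv2.INTER_CUBIC)[:300,:200]
B=cv2.resize(a[270:340,200:270],(200,200),interpolation=cv2.INTER_CUBIC)
C=cv2.resize(s[250:390,300:440],(400,400),interpolation=cv2.INTER_CUBIC)
o=np.zeros((600,800,3),np.uint8);o[:,:600]=A;o[:200,600:]=B;o[200:400,600:]=cv2.resize(s[180:250,195:265],(200,200),interpolation=cv2.INTER_CUBIC)
o[400:,600:]=cv2.resize(C,(200,200));o=cv2.convertScaleAbs(o,alpha=1.3,beta=15)
for i in range(0,600,96): cv2.putText(o,str(340+i//96*20),(i,10),0,.35,(0,255,255),1);cv2.putText(o,str(190+i//96*20),(0,i+10),0,.35,(0,255,255),1)
cv2.imwrite("pics/c1.png",o)
E
```

```text
(no output)
```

View pics/c1.png

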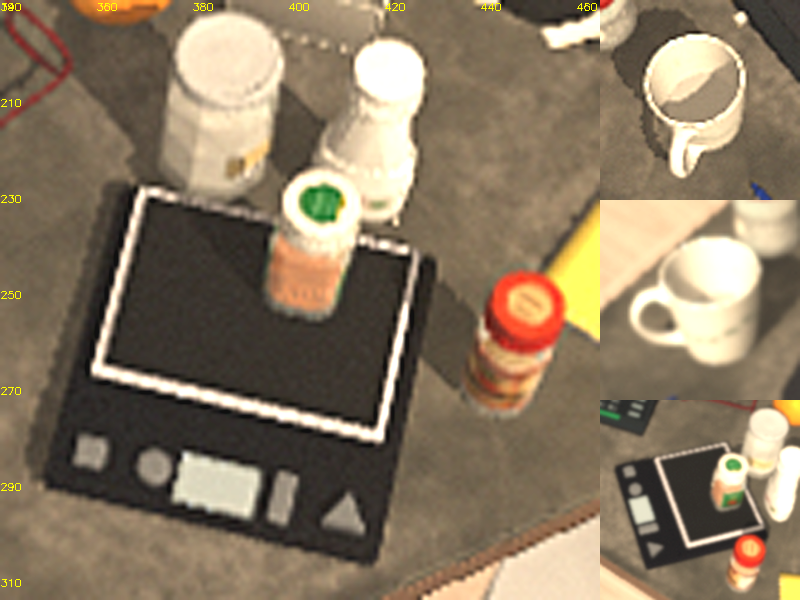

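```bash
python3 - <<'E'
from h import *
A=lambda x,y:(340+(x+.5)/4.8-.5,190+(y+.5)/4.8-.5)
B=lambda x,y:(200+(x-600+.5)*.35-.5,270+(y+.5)*.35-.5)
S=lambda x,y:(195+(x-600+.5)*.35-.5,180+(y-200+.5)*.35-.5)
r=lambda n,p,z:onz(n,p,z).round(1)
k=r("top",[A(92,452),A(155,467),A(283,498),A(345,515)],30.5);print("keys",k.tolist(),np.linalg.norm(np.diff(k[:,:2],axis=0),axis=1))
d=k[3]-k[0];print("yaw of -y dir",np.degrees(np.arctan2(d[1],d[0]))+90)
c=r("top",[A(143,190),A(97,371),A(381,438),A(416,254)],34);print("plate",c.tolist(),c.mean(0),[np.linalg.norm(c[i]-c[i-1]).round() for i in range(4)])
sc=r("top",[A(45,487),A(374,563)],22);print("front corners",sc.tolist())
print("spice",r("top",[A(321,200)],98),"curry",r("top",[A(526,300)],106),"sugar",r("top",[A(230,55)],115),"dress",r("top",[A(390,70)],148))
m=r("top",[B(645,82),B(745,82),B(695,35),B(695,124),B(695,80),B(682,172)],95);print("mug",m.tolist())
print("handle z~60",r("top",[B(682,160)],75), "scene rim ctr",r("scene",[S(710,274),S(659,270),S(760,274)],95).tolist(),"handle",r("scene",[S(650,318)],60))
print("salt",r("top",[(194.5,261)],90))
# phone
print("phone corners",r("top",[(283,304),(333,268)],20).tolist(), "handset",r("top",[(245,247),(282,302)],80).tolist(),r("top",[(252,222),(290,196)],160).tolist())
o=get_obs();print(o["tool_pos"],o["tcp_rot"])
from scipy.spatial.transform import Rotation as R
print(R.from_euler('xyz',o["tcp_rot"]).as_matrix().round(3))
E
```

```text
keys [[515.6, -140.4, 30.5], [509.1, -177.6, 30.5], [495.6, -252.5, 30.5], [487.8, -288.6, 30.5]] [37.76360682 76.1068985  36.93304753]
yaw of -y dir -10.624323717399037
plate [[692.9, -162.0, 34.0], [566.9, -140.4, 34.0], [537.2, -308.6, 34.0], [662.3, -329.1, 34.0]] [ 614.825 -235.025   34.   ] [np.float64(170.0), np.float64(128.0), np.float64(171.0), np.float64(127.0)]
front corners [[494.8, -114.6, 22.0], [462.8, -306.9, 22.0]]
spice [[ 657.6 -263.4   98. ]] curry [[ 596.8 -381.   106. ]] sugar [[ 742.8 -205.7  115. ]] dress [[ 719.  -296.3  148. ]]
mug [[410.0, 238.9, 95.0], [418.2, 145.9, 95.0], [461.8, 199.7, 95.0], [372.5, 186.0, 95.0], [416.1, 192.7, 95.0], [325.1, 190.8, 95.0]]
handle z~60 [[344.  196.4  75. ]] scene rim ctr [[417.4, 190.0, 95.0], [375.4, 215.3, 95.0], [460.2, 170.3, 95.0]] handle [[354.2 193.   60. ]]
salt [[517.9 316.5  90. ]]
phone corners [[440.9, 65.4, 20.0], [563.9, -64.6, 20.0]] handset [[578.6, 185.3, 80.0], [421.4, 62.7, 80.0]] [[614.6, 162.6, 160.0], [707.0, 68.8, 160.0]]
[208.44437495 481.41495621 205.10260788] [ 2.99760843  1.56937293 -2.12352102]
[[-0.001 -0.918  0.397]
 [-0.001  0.397  0.918]
 [-1.     0.    -0.001]]
```

The scale checks out: key spacing is 37.8/76.1/36.9 mm against 38/76/38, and the plate centre is (615,-235) by both routes. The mug rim centre is (416,192) in both views. Next I need the spice jar at its true cap height and a free spot to put it.

```bash
python3 - <<'E'
from h import *
print("spice top",onz("top",[(340+321.5/4.8-.5,190+200.5/4.8-.5)],131.5).round(1))
print("spice scene",onz("scene",[(391.5,296)],131.5).round(1))
print("spots",onz("top",[(322,318),(325,308),(315,325),(340,348),(300,345)],0).round(0).tolist())
E
```

```text
spice top [[ 637.9 -259.4  131.5]]
spice scene [[ 633.3 -260.7  131.5]]
spots [[417.0, -45.0, 0.0], [447.0, -51.0, 0.0], [394.0, -28.0, 0.0], [334.0, -101.0, 0.0], [333.0, 8.0, 0.0]]
```

Request:
carry_out(
  rows=[
    [429,-741,0,0],
    [429,-741,0,0],
    [429,-741,0,0],
    [429,-741,0,0],
    [429,-741,0,0],
    [429,-741,0,0],
    [429,-741,0,0],
    [429,-741,0,0],
    [429,-741,0,0],
    [429,-741,0,0],
    [429,-741,0,0],
    [429,-741,0,0],
    [429,-741,0,0],
    [429,-741,0,0],
    [429,-741,0,0],
    [429,-741,0,0],
    [429,-741,0,0],
    [429,-741,0,0],
    [429,-741,0,0],
    [429,-741,0,0],
  ],
  hand=91,
)

```text
time: 1.77
tool_pos: [626.3, -241.5, 204.5]
tcp_rot: [2.37, 1.569, -2.752]
contact_force: [1.4, -0.4, 0.9]
grip_width: 91.1
```

Request:
carry_out(
  rows=[
    [10,-18.5,0,0],
    [10,-18.5,0,0],
    [10,-18.5,-20,0],
    [10,-18.5,-45,0],
    [10,-18.5,-70,0],
    [10,-18.5,-90,0],
    [10,-18.5,-105,0],
    [10,-18.5,-113,0],
    [10,-18.5,-113,0],
    [10,-18.5,-113,0],
  ],
)

```text
time: 2.6
tool_pos: [636.3, -259.6, 91.8]
tcp_rot: [2.238, 1.569, -2.884]
contact_force: [-0.6, 0.4, 0.8]
grip_width: 90.9
```

```bash
python3 - <<'E'
from h import *
from scipy.spatial.transform import Rotation as R
o=get_obs();print(o["tool_pos"],o["joint_positions"],R.from_euler('xyz',o["tcp_rot"]).as_matrix().round(3)[:,2])
a=snap("top","t1");s=snap("scene","s1")
o=np.zeros((500,800,3),np.uint8)
o[:,:400]=cv2.resize(a[170:320,330:450],(400,500));o[:,400:]=cv2.resize(s[220:395,310:450],(400,500))
cv2.imwrite("pics/c2.png",o[:,:,::-1])
E
```

```text
[ 636.32438463 -259.624781     91.77653725] [-4.98181720e-01  7.35457489e-01  1.16651543e+00 -1.29005294e-03
  1.24091377e+00 -1.65978815e+00] [ 0.397  0.918 -0.001]
```

View pics/c2.png

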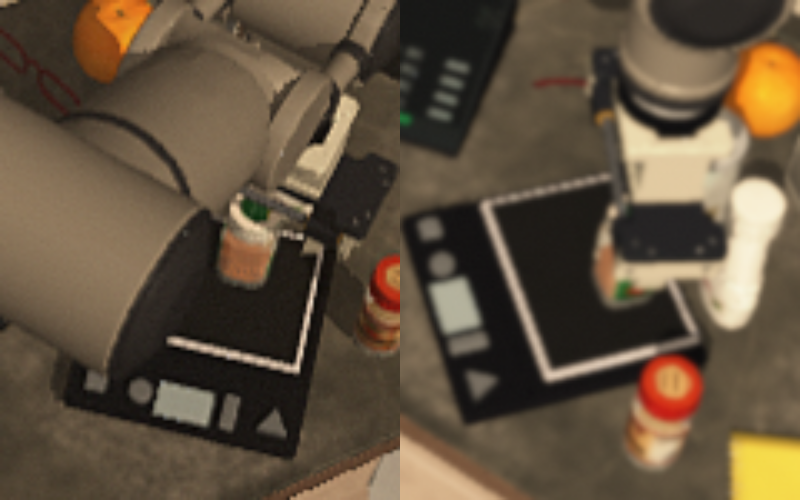

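The jar, at about (248,240) in the left crop, sits between the two fingers. The bottle is clear. Closing now.

Request:
carry_out(
  rows=[
    [0,0,0,0],
    [0,0,0,0],
    [0,0,0,0],
    [0,0,0,0],
    [0,0,0,0],
    [0,0,0,0],
    [0,0,0,0],
    [0,0,0,0],
    [0,0,0,0],
    [0,0,0,0],
  ],
  hand=35,
)

```text
time: 3.53
tool_pos: [637.0, -260.2, 93.0]
tcp_rot: [-2.494, 1.569, -1.333]
contact_force: [0.3, -0.1, -0.3]
grip_width: 45.1
```

Request:
carry_out(
  rows=[
    [0,0,15,0],
    [0,0,40,0],
    [0,0,75,0],
    [-15,15,90,0],
    [-40,40,90,0],
    [-65,65,90,0],
    [-90,90,90,0],
    [-115,115,90,0],
    [-140,140,90,0],
    [-165,165,90,0],
    [-190,190,90,0],
    [-203,201,90,0],
    [-207,205,80,0],
    [-207,205,60,0],
    [-207,205,35,0],
    [-207,205,10,0],
    [-207,205,-10,0],
    [-207,205,-20,0],
    [-207,205,-25,0],
    [-207,205,-25,0],
  ],
)

```text
time: 5.2
tool_pos: [429.4, -55.0, 67.2]
tcp_rot: [2.633, 1.569, -2.488]
contact_force: [-0.3, -0.4, -0.2]
grip_width: 45.1
```

Request:
carry_out(
  rows=[
    [0,0,-2,0],
    [0,0,-4,0],
    [0,0,-5,0],
    [0,0,-6,0],
    [0,0,-7,0],
    [0,0,-7,0],
  ],
)

```text
time: 5.7
tool_pos: [429.4, -55.0, 60.3]
tcp_rot: [2.751, 1.569, -2.37]
contact_force: [-0.3, -0.1, -0.9]
grip_width: 45.2
```

```bash
python3 - <<'E'
from h import *
a=snap("top","t2");s=snap("scene","s2");print(get_obs()["contact_force"],get_obs()["tool_pos"])
o=np.zeros((500,800,3),np.uint8)
o[:,:400]=cv2.resize(a[230:380,260:380],(400,500));o[:,400:]=cv2.resize(s[200:400,240:400],(400,500))
cv2.imwrite("pics/c3.png",o[:,:,::-1])
E
```

```text
[ 0.2061014  -0.36059074 -1.73293059] [429.44432187 -54.96057403  60.32238307]
```

View pics/c3.png

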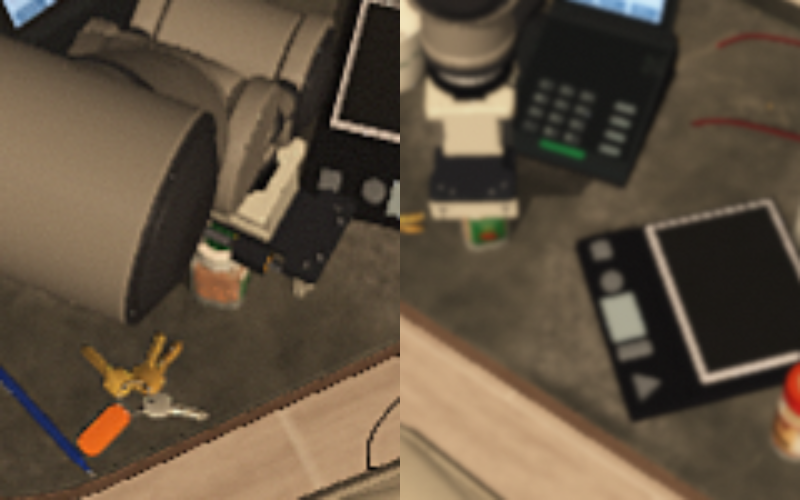

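The jar is held in the free spot, about (218,275) in the left crop, clear of the scale, phone and keys. I'll lower it until it touches.

Request:
carry_out(
  rows=[
    [0,0,-0.5,0],
    [0,0,-1,0],
    [0,0,-1.5,0],
    [0,0,-1.5,0],
  ],
)

```text
time: 6.13
tool_pos: [429.8, -55.1, 59.5]
tcp_rot: [-2.865, 1.569, -1.703]
contact_force: [-0.9, 0.4, 7.7]
grip_width: 45.2
```

Contact at 7.7 N. I'll release, rise and close the fingers on the way to the power key.

Request:
carry_out(
  rows=[
    [0,0,0,0],
    [0,0,0,0],
    [0,0,0,0],
    [0,0,0,0],
    [0,0,0,0],
    [0,0,0,0],
    [0,0,15,0],
    [0,0,40,0],
    [0,0,70,0],
    [0,0,90,0],
  ],
  hand=85,
)

```text
time: 6.97
tool_pos: [430.3, -55.3, 151.6]
tcp_rot: [-2.155, 1.568, -0.993]
contact_force: [0.5, -1.4, 0.5]
grip_width: 85.2
```

Request:
carry_out(
  rows=[
    [20,-30,0,7],
    [40,-60,0,14],
    [60,-90,0,14],
    [78,-120,-10,14],
    [78,-124,-30,14],
    [78,-124,-50,14],
    [78,-124,-70,14],
    [78,-124,-90,14],
    [78,-124,-100,14],
    [78,-124,-107,14],
    [78,-124,-109,14],
    [78,-124,-109,14],
  ],
  hand=0,
)

```text
time: 7.97
tool_pos: [508.5, -179.3, 42.7]
tcp_rot: [-2.163, 1.568, -0.757]
contact_force: [-0.8, -0.2, 0.4]
grip_width: 9.6
```

Request:
carry_out(
  rows=[
    [0,-1,0,0],
    [0,-1,-4,0],
    [0,-1,-8,0],
  ],
)

```text
time: 8.22
tool_pos: [509.2, -180.7, 35.5]
tcp_rot: [-2.033, 1.566, -0.627]
contact_force: [0.4, -0.2, 0.5]
grip_width: 0.1
```

```bash
python3 - <<'E'
from h import *
a=snap("top","t3");s=snap("scene","s3");g=get_obs();print(g["contact_force"],g["tool_pos"],g["grip_width"])
o=np.zeros((500,800,3),np.uint8)
o[:,:400]=cv2.resize(a[200:325,295:395],(400,500));o[:,400:]=cv2.resize(s[225:375,260:380],(400,500))
cv2.imwrite("pics/c4.png",o[:,:,::-1])
E
```

```text
[-0.55138964  0.09070233 -0.28603661] [ 508.22355787 -180.14377321   34.41023207] 0.35423797726202577
```

View pics/c4.png

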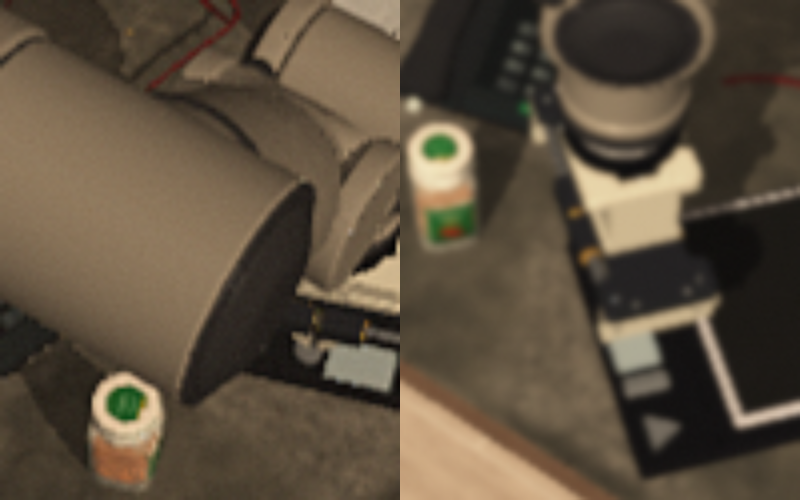

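The spice jar stands upright on the worktop, about (125,430) in the left crop, and the fingertips are over the round key at (307,347). Pressing it.

Request:
carry_out(
  rows=[
    [0,0,-3,0],
    [0,0,-5,0],
    [0,0,-7,0],
    [0,0,-9,0],
    [0,0,-9,0],
    [0,0,-9,0],
  ],
)

```text
time: 8.82
tool_pos: [508.2, -180.1, 25.3]
tcp_rot: [-2.279, 1.569, -0.873]
contact_force: [0.5, -0.0, 0.2]
grip_width: 0.7
```

No force at z = 25.3, so the tip may have missed the key. Taking a look.

```bash
python3 - <<'E'
from h import *
a=snap("top","t4");s=snap("scene","s4");g=get_obs();print(g["contact_force"],g["tool_pos"],g["grip_width"],g["moment"])
p=proj("top",[[508.2,-180.1,25.3],[509.1,-177.6,30.5]]);q=proj("scene",[[508.2,-180.1,25.3],[509.1,-177.6,30.5]]);print(p,q)
A=cv2.resize(a[255:310,345:395],(545,600),interpolation=cv2.INTER_CUBIC);S=cv2.resize(s[270:350,300:334],(255,600),interpolation=cv2.INTER_CUBIC)
for k,(u,v) in enumerate(p): cv2.circle(A,(int((u+.5-345)*10.9),int((v+.5-255)*10.9)),4,(255,0,0) if k==0 else (0,255,0),1)
for k,(u,v) in enumerate(q): cv2.circle(S,(int((u+.5-300)*7.5),int((v+.5-270)*7.5)),4,(255,0,0) if k==0 else (0,255,0),1)
cv2.imwrite("pics/c5.png",cv2.convertScaleAbs(np.hstack([A,S])[:,:,::-1],alpha=1.4,beta=15))
E
```

```text
[-0.32973494  0.04390603 -0.12453385] [ 508.2828432  -180.18508976   25.47289541] 0.2482609225225072 [ 0.05637268 -0.04537643  0.05173194]
[[372.64322047 288.03528541]
 [371.91173228 286.9024767 ]] [[323.28144588 314.12647792]
 [323.21736255 312.01758148]]
```

View pics/c5.png

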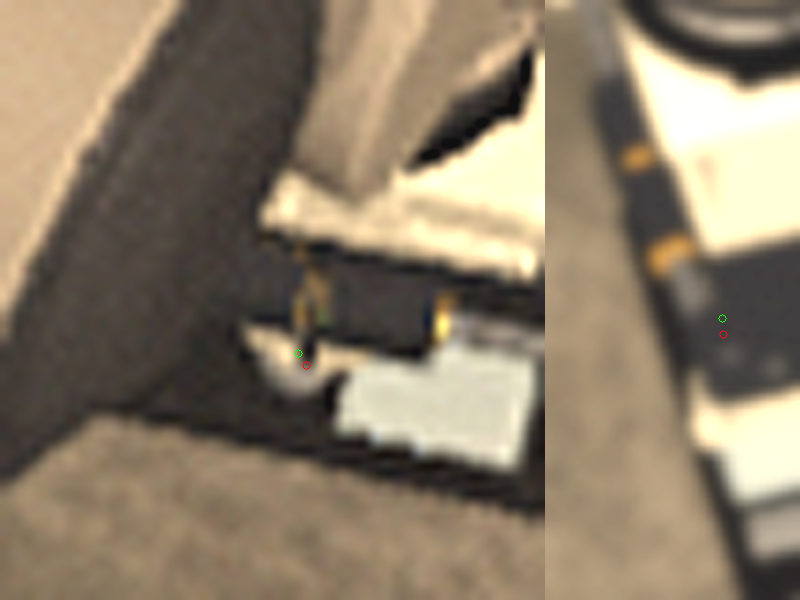

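Fingertip and key line up within a few mm in both views, but there is still no contact. I'll go lower slowly.

Request:
carry_out(
  rows=[
    [0,0,-1,0],
    [0,0,-2,0],
    [0,0,-2,0],
  ],
)

```text
time: 9.17
tool_pos: [508.2, -180.1, 23.3]
tcp_rot: [-2.241, 1.569, -0.834]
contact_force: [0.4, -0.1, -0.4]
grip_width: 0.3
```

Request:
carry_out(
  rows=[
    [0,0,-1,0],
    [0,0,-2,0],
    [0,0,-2,0],
  ],
)

```text
time: 9.42
tool_pos: [508.1, -180.1, 21.1]
tcp_rot: [-2.31, 1.569, -0.904]
contact_force: [0.2, -0.4, -0.8]
grip_width: 0.1
```

Request:
carry_out(
  rows=[
    [0,0,-1,0],
    [0,0,-2,0],
    [0,0,-3,0],
    [0,0,-3,0],
  ],
)

```text
time: 9.75
tool_pos: [508.0, -180.0, 17.9]
tcp_rot: [-2.427, 1.569, -1.021]
contact_force: [0.3, -0.2, 0.7]
grip_width: 0.8
```

```bash
python3 - <<'E'
from h import *
a=snap("top","t5");s=snap("scene","s5")
p=proj("top",[[508,-180,17.9],[509.1,-177.6,30.5]])
A=cv2.resize(a[262:307,345:390],(600,600),interpolation=cv2.INTER_CUBIC)
A=cv2.convertScaleAbs(A,alpha=1.6,beta=25)
S=cv2.resize(s[225:345,280:320],(200,600),interpolation=cv2.INTER_CUBIC);S=cv2.convertScaleAbs(S,alpha=1.6,beta=25)
f=600/45
for k,(u,v) in enumerate(p): cv2.circle(A,(int((u+.5-345)*f),int((v+.5-262)*f)),4,(255,0,0) if k==0 else (0,255,0),1)
cv2.imwrite("pics/c6.png",np.hstack([A,S])[:,:,::-1])
E
```

```text
(no output)
```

View pics/c6.png

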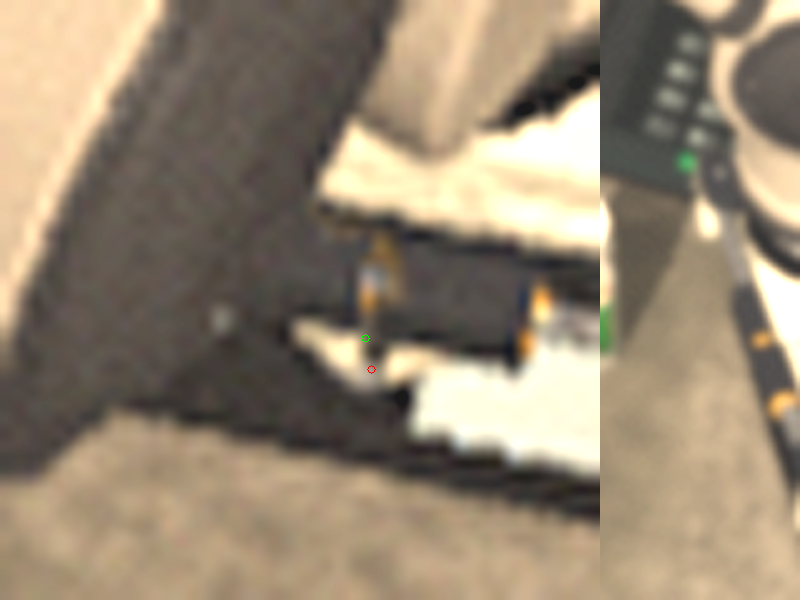

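The closed fingertip "V" is at (372,383), right over the round key. It probably sits higher than the nominal TCP because the finger linkage draws the tips back as they shut. I'll keep lowering in small steps until I see force.

Request:
carry_out(
  rows=[
    [0,0,-1,0],
    [0,0,-2,0],
    [0,0,-2,0],
  ],
)

```text
time: 10.1
tool_pos: [507.9, -180.0, 15.8]
tcp_rot: [-2.455, 1.57, -1.048]
contact_force: [0.4, 1.0, 0.3]
grip_width: 0.3
```

Request:
carry_out(
  rows=[
    [0,0,-1,0],
    [0,0,-2,0],
    [0,0,-2,0],
  ],
)

```text
time: 10.35
tool_pos: [507.8, -180.0, 13.6]
tcp_rot: [-2.688, 1.57, -1.282]
contact_force: [-0.1, -0.6, -0.4]
grip_width: 0.4
```

Request:
carry_out(
  rows=[
    [0,0,-1,0],
    [0,0,-2,0],
    [0,0,-2,0],
  ],
)

```text
time: 10.6
tool_pos: [507.7, -179.9, 11.4]
tcp_rot: [-3.022, 1.57, -1.615]
contact_force: [0.0, 0.5, 0.1]
grip_width: 0.5
```

Request:
carry_out(
  rows=[
    [0,0,-1,0],
    [0,0,-2,0],
    [0,0,-2,0],
  ],
)

```text
time: 10.85
tool_pos: [507.7, -179.9, 9.3]
tcp_rot: [-3.022, 1.57, -1.615]
contact_force: [0.2, 0.3, 1.3]
grip_width: 0.4
```

Request:
carry_out(
  rows=[
    [0,0,-0.5,0],
    [0,0,-1,0],
    [0,0,-1,0],
  ],
)

```text
time: 11.1
tool_pos: [507.7, -179.9, 8.4]
tcp_rot: [-2.845, 1.57, -1.439]
contact_force: [0.3, 0.8, 2.6]
grip_width: 0.5
```

Contact starts near a reading of 9.3, so the closed fingertips sit about 21 mm above the nominal TCP. Finishing the press, then letting it spring back.

Request:
carry_out(
  rows=[
    [0,0,-1,0],
    [0,0,-2,0],
    [0,0,-3,0],
    [0,0,-3,0],
  ],
)

```text
time: 11.43
tool_pos: [507.7, -179.9, 5.3]
tcp_rot: [-2.872, 1.57, -1.465]
contact_force: [-1.1, 1.0, 3.8]
grip_width: 0.8
```

Request:
carry_out(
  rows=[
    [0,0,-1,0],
    [0,0,-1.5,0],
    [0,0,-1.5,0],
  ],
)

```text
time: 11.68
tool_pos: [507.8, -179.9, 4.6]
tcp_rot: [-2.618, 1.57, -1.211]
contact_force: [-3.3, 0.7, 10.7]
grip_width: 0.5
```

10.7 N means it is on its stop. Lifting off; a picture will show whether the display lights.

Request:
carry_out(
  rows=[
    [0,0,3,0],
    [0,0,8,0],
    [0,0,20,0],
    [0,0,45,0],
    [0,0,80,-7],
    [0,10,120,-14],
    [-5,40,160,-21],
    [-10,80,180,-28],
    [-20,120,200,-35],
    [-30,160,200,-42],
    [-40,200,200,-49],
    [-50,240,200,-56],
    [-50,280,200,-63],
    [-50,310,200,-70],
    [-50,340,200,-77],
    [-50,365,200,-80],
    [-50,372,200,-80],
    [-50,372,200,-80],
    [-50,372,200,-80],
  ],
  hand=45,
)

```text
time: 13.27
tool_pos: [457.4, 192.4, 204.3]
tcp_rot: [-2.53, 1.569, -2.517]
contact_force: [0.3, -0.6, 0.1]
grip_width: 45.1
```

```bash
python3 - <<'E'
from h import *
from scipy.spatial.transform import Rotation as R
g=get_obs();M=R.from_euler('xyz',g["tcp_rot"]).as_matrix();print(g["tool_pos"],M.round(3)[:,[0,2]].T,g["contact_force"])
a=snap("top","t6");s=snap("scene","s6")
A=cv2.resize(a[215:315,340:440],(400,400),interpolation=cv2.INTER_CUBIC)
B=cv2.resize(s[270:370,300:400],(400,400),interpolation=cv2.INTER_CUBIC)
C=cv2.resize(s[150:270,190:310],(400,200)[::1] and (200,200)); D=cv2.resize(a[240:360,180:300],(200,200));E_=np.zeros((200,400,3),np.uint8)
cv2.imwrite("pics/c7.png",np.vstack([np.hstack([A,B]),np.hstack([C,D,E_])])[:,:,::-1])
E
```

```text
[457.41312093 192.44099018 204.2971474 ] [[-0.002 -0.001 -1.   ]
 [ 1.     0.013 -0.002]] [ 0.31355451 -0.63456526  0.09252635]
```

View pics/c7.png

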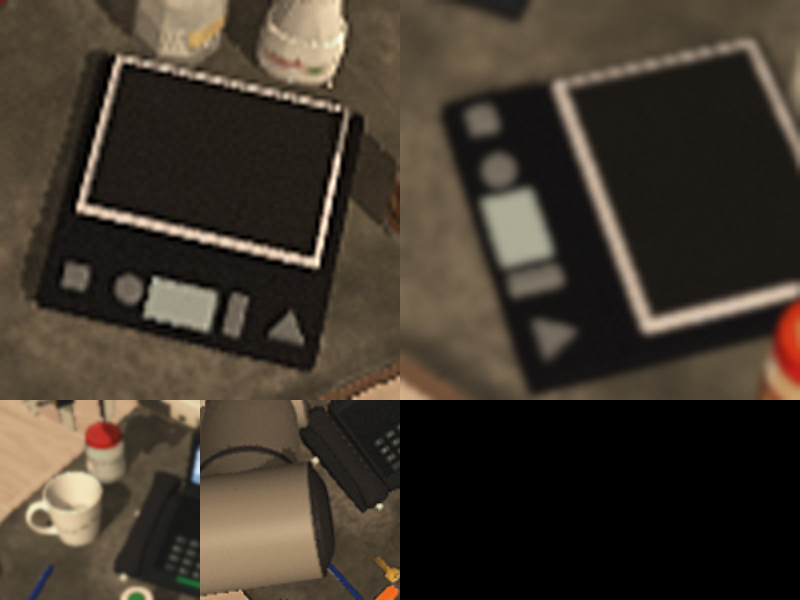

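The plate is empty and all keys look up. The display gives no visible sign. The press itself ran the full 5 mm, from first contact to the stop. The mug still stands where it was measured. Lowering over its far wall.

Request:
carry_out(
  rows=[
    [1.5,-1,0,0],
    [1.5,-1,-30,0],
    [1.5,-1,-60,0],
    [1.5,-1,-85,0],
    [1.5,-1,-105,0],
    [1.5,-1,-120,0],
    [1.5,-1,-135,0],
    [1.5,-1,-148,0],
    [1.5,-1,-156,0],
    [1.5,-1,-156,0],
  ],
)

```text
time: 14.2
tool_pos: [458.6, 188.9, 47.1]
tcp_rot: [-2.728, 1.566, -2.719]
contact_force: [-0.2, 0.1, -0.1]
grip_width: 45.0
```

Request:
carry_out(
  rows=[
    [0,0,0,0],
    [0,0,0,0],
    [0,0,0,0],
    [0,0,0,0],
    [0,0,0,0],
    [0,0,0,0],
    [0,0,0,0],
    [0,0,0,0],
  ],
  hand=0,
)

```text
time: 14.87
tool_pos: [457.9, 189.1, 47.5]
tcp_rot: [-2.831, 1.565, -2.821]
contact_force: [-3.8, -0.0, 6.6]
grip_width: 8.7
```

Request:
carry_out(
  rows=[
    [0,0,3,0],
    [0,0,10,0],
    [0,0,25,0],
    [0,0,45,0],
    [0,0,70,0],
    [0,0,95,0],
    [0,0,120,0],
    [0,0,140,0],
    [0,0,150,0],
    [0,0,150,0],
  ],
)

```text
time: 15.7
tool_pos: [459.6, 189.5, 200.5]
tcp_rot: [-0.55, 1.57, -0.54]
contact_force: [1.4, 0.0, -3.6]
grip_width: 7.1
```

```bash
python3 - <<'E'
from h import *
g=get_obs();print(g["tool_pos"],g["contact_force"],g["moment"],g["grip_width"])
a=snap("top","t7");s=snap("scene","s7")
cv2.imwrite("pics/c8.png",np.hstack([cv2.resize(s[100:280,170:350],(400,400)),cv2.resize(a[200:380,170:350],(400,400))])[:,:,::-1])
E
```

```text
[459.57912835 189.48867377 200.45585999] [ 1.37200871  0.0195904  -3.61337047] [-0.12779028 -0.17400213  0.03164362] 7.066814334590861
```

View pics/c8.png

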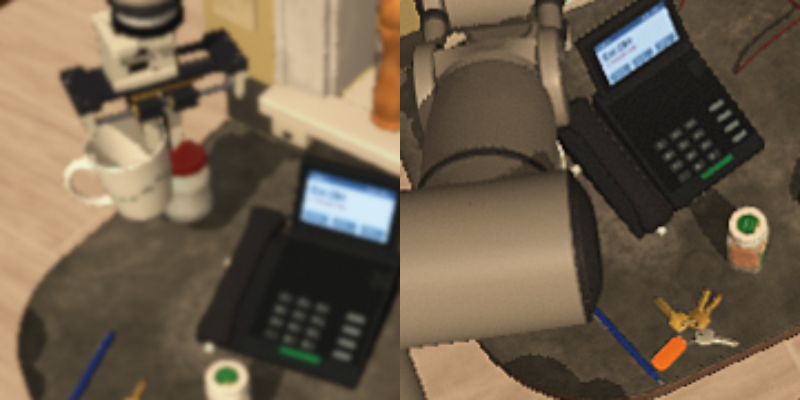

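The mug is lifted level, hanging upright in the left crop with its handle towards -x. Carrying it across with a -90° turn, so the handle ends up on the left, away from the keys.

Request:
carry_out(
  rows=[
    [3,-10,0,-2],
    [10,-30,0,-6],
    [18,-55,0,-12],
    [27,-82,0,-18],
    [36,-110,0,-24],
    [46,-140,0,-30],
    [56,-170,0,-36],
    [66,-200,0,-42],
    [76,-230,0,-48],
    [86,-260,0,-54],
    [96,-290,0,-60],
    [106,-320,0,-66],
    [116,-350,0,-72],
    [124,-378,0,-78],
    [132,-402,0,-83],
    [140,-425,0,-87],
    [146,-445,0,-90],
    [151,-459,0,-90],
    [153.5,-468,0,-90],
    [153.5,-468,0,-90],
  ],
)

```text
time: 17.47
tool_pos: [610.6, -281.3, 195.4]
tcp_rot: [-2.46, 1.564, 2.259]
contact_force: [-0.2, 0.9, -2.9]
grip_width: 6.7
```

Request:
carry_out(
  rows=[
    [0,0,-10,0],
    [0,0,-30,0],
    [0,0,-50,0],
    [0,0,-70,0],
    [0,0,-85,0],
    [0,0,-95,0],
    [0,0,-98,0],
    [0,0,-98,0],
    [0,0,-98,0],
  ],
)

```text
time: 18.22
tool_pos: [611.0, -281.1, 98.1]
tcp_rot: [-2.546, 1.565, 2.173]
contact_force: [-0.9, -0.4, -2.6]
grip_width: 7.1
```

```bash
python3 - <<'E'
from h import *
from scipy.spatial.transform import Rotation as R
g=get_obs();print(g["tool_pos"],g["contact_force"],R.from_euler('xyz',g["tcp_rot"]).as_matrix().round(3)[:,2])
a=snap("top","t8");s=snap("scene","s8")
cv2.imwrite("pics/c9.png",np.hstack([cv2.resize(s[230:370,300:440],(400,400)),cv2.resize(a[190:320,340:470],(400,400))])[:,:,::-1])
E
```

```text
[ 611.00710309 -281.13838937   98.13511119] [-0.88085264 -0.36468303 -2.64073328] [ 0.007 -1.    -0.005]
```

View pics/c9.png

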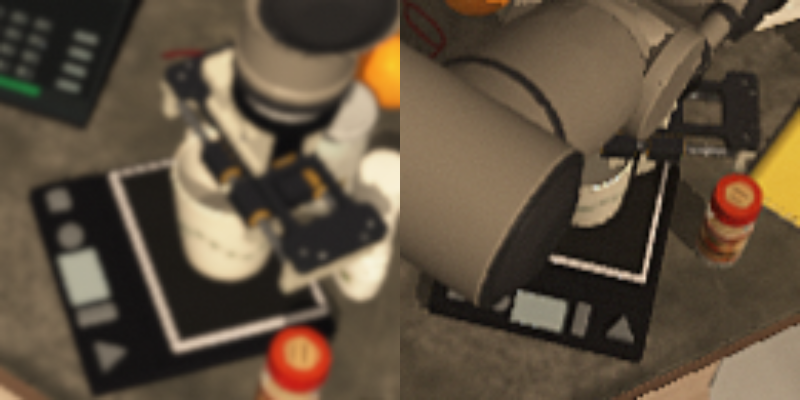

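The mug is upright above the plate, with its handle to the left and hidden by the arm. The final descent is slow, with a small xy correction.

Request:
carry_out(
  rows=[
    [1,1,-2,0],
    [2,2.5,-5,0],
    [2,2.5,-8,0],
    [2,2.5,-11,0],
    [2,2.5,-13,0],
    [2,2.5,-14,0],
    [2,2.5,-14,0],
    [2,2.5,-14,0],
  ],
)

```text
time: 18.98
tool_pos: [613.8, -280.0, 85.8]
tcp_rot: [-3.003, 1.568, 1.716]
contact_force: [-0.1, -2.8, 5.5]
grip_width: 7.2
```

Already in contact (about 5.5 N), so I'll ease up a little before letting go.

Request:
carry_out(
  rows=[
    [0,0,1,0],
    [0,0,2,0],
    [0,0,2,0],
    [0,0,2,0],
  ],
)

```text
time: 19.32
tool_pos: [613.7, -279.8, 87.7]
tcp_rot: [-2.901, 1.568, 1.818]
contact_force: [-0.5, -1.6, 1.8]
grip_width: 6.9
```

Request:
carry_out(
  rows=[
    [0,0,0,0],
    [0,0,0,0],
    [0,0,0,0],
    [0,0,0,0],
    [0,0,0,0],
    [0,0,0,0],
    [0,0,10,0],
    [0,0,30,0],
    [0,0,60,0],
    [0,0,95,0],
    [-20,0,110,0],
    [-60,10,110,0],
    [-100,20,110,0],
    [-120,20,110,0],
    [-160,40,110,0],
    [-190,60,110,0],
    [-190,60,110,0],
    [-190,60,110,0],
  ],
  hand=38,
)

```text
time: 20.82
tool_pos: [422.6, -218.9, 198.9]
tcp_rot: [2.998, 1.569, 1.434]
contact_force: [1.2, -0.9, 0.9]
grip_width: 38.2
```

```bash
python3 - <<'E'
from h import *
g=get_obs();print(g["tool_pos"],g["contact_force"],g["grip_width"])
a=snap("top","t9");s=snap("scene","s9")
A=cv2.resize(a[190:315,340:465],(600,600),interpolation=cv2.INTER_CUBIC)
for u,v in proj("top",[[615,-235.5,128]]): cv2.circle(A,(int((u+.5-340)*4.8),int((v+.5-190)*4.8)),4,(255,0,0),-1)
B=np.zeros((600,200,3),np.uint8);B[:200]=cv2.resize(s[230:370,300:440],(200,200));B[200:400]=cv2.resize(s[130:370,180:420],(200,200))
cv2.imwrite("pics/c10.png",np.hstack([A,B])[:,:,::-1])
E
```

```text
[ 422.56846724 -218.94227398  198.91315853] [ 1.22973028 -0.94805378  0.91185273] 38.21571090832992
```

View pics/c10.png

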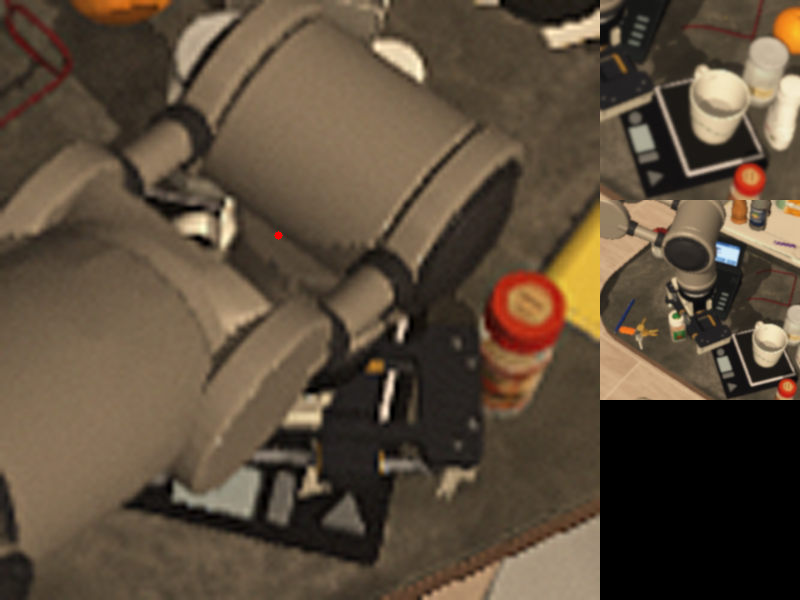

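The mug stands upright on the plate with its handle to the left rear. The top view is blocked by the arm, so I'll measure how well it is centred in the scene view.

```bash
python3 - <<'E'
from h import *
s=cv2.imread("pics/s9.png")[240:350,345:425]
m=(cv2.cvtColor(s,cv2.COLOR_BGR2GRAY)>110).astype(np.uint8)
for r in range(20,100,4): print(240+r,''.join('#' if x else '.' for x in m[r]))
p=proj("scene",[[615+46*np.cos(t),-235.5+46*np.sin(t),127.7] for t in np.linspace(0,2*np.pi,60)]);print("expected rim",p.min(0),p.max(0))
b=proj("scene",[[615+40*np.cos(t),-235.5+40*np.sin(t),33] for t in np.linspace(0,2*np.pi,60)]);print("base",b.min(0),b.max(0))
E
```

```text
260 .............................................................###################
264 ...........................................................#####################
268 ...........................................................#####################
272 .........................................................#######################
276 ........................######...........................#######################
280 .....................###########################........########################
284 ....................############################################################
288 .....#######.......#############################################################
292 ..................##############################################################
296 ..................##############################################################
300 ..................##############################################################
304 #..................########....############################.......###.....######
308 ###................#############.........################................#######
312 ####................##################################.###.............#########
316 ..####..............################################.....###...........#########
320 ...####..............############################..........###........##########
324 .....####..............########################..............###.......#########
328 ......####.................################....................###......########
332 ........####.....................................................###.......#####
336 .........####...................................................................
expected rim [357.7721837  274.86362847] [398.98314478 308.79828872]
base [357.01423314 300.17299436] [390.52373688 328.76678903]
```

```bash
python3 - <<'E'
from h import *
print(onz("scene",[(378.4,291.8),(383.3,293),(383.3,295)],127.7).round(1))
print("base mid-width row 316",onz("scene",[(380.5,315.5)],33).round(1))
s=cv2.imread("pics/s9.png")
# plate frame corners as check, from bright line outer corners
B=proj("scene",[[692.9,-162,34],[566.9,-140.4,34],[537.2,-308.6,34],[662.3,-329.1,34]]);print(B.round(1))
c=cv2.resize(s[255:365,330:440],(600,600),interpolation=cv2.INTER_CUBIC);f=600/110
for u,v in B: cv2.circle(c,(int((u+.5-330)*f),int((v+.5-255)*f)),4,(0,0,255),1)
for cc,col in (((615,-235.5),(0,255,0)),((622,-242),(255,0,0))):
  for z,r in((127.7,46),):
    q=proj("scene",[[cc[0]+r*np.cos(t),cc[1]+r*np.sin(t),z] for t in np.linspace(0,6.283,60)])
    for u,v in q: cv2.circle(c,(int((u+.5-330)*f),int((v+.5-255)*f)),1,col,-1)
cv2.imwrite("pics/c11.png",c)
E
```

```text
[[ 614.5 -236.6  127.7]
 [ 622.7 -244.   127.7]
 [ 620.  -248.7  127.7]]
base mid-width row 316 [[ 627.7 -245.6   33. ]]
[[386.  280.2]
 [337.7 291.2]
 [360.  351.5]
 [411.8 337.8]]
```

The viewer limit is reached. The scene estimate puts the mug about 10 mm off centre, so I'll move the arm aside and measure the rim numerically in the sharper top view.

Request:
carry_out(
  rows=[
    [0,40,0,0],
    [0,80,0,0],
    [0,120,0,0],
    [0,160,0,0],
    [0,200,0,0],
    [0,240,0,0],
    [0,280,0,0],
    [0,310,0,0],
    [0,310,0,0],
    [0,310,0,0],
  ],
)

```text
time: 21.75
tool_pos: [426.3, 90.9, 199.3]
tcp_rot: [1.759, 1.568, 0.198]
contact_force: [-0.0, -0.5, 0.0]
grip_width: 38.3
```

```bash
python3 - <<'E'
from h import *
snap("top","t10");a=cv2.imread("pics/t10.png")
g=cv2.cvtColor(a,cv2.COLOR_BGR2GRAY)[195:275,355:435]
for r in range(0,80,2): print(195+r,''.join('#' if x>150 else '+' if x>90 else '.' for x in g[r]))
for z,r,n in((127.7,46,"rim"),(33,36,"base")):
  q=proj("top",[[615+r*np.cos(t),-235.5+r*np.sin(t),z] for t in np.linspace(0,6.283,60)]);print(n,q.min(0),q.max(0))
E
```

```text
195 ........................+###############++..........+++++++++++.+...............
197 .......................##################++.+++++......+.+++++.+................
199 ......................#####################+.......+++..+++..+########+.........
201 .....................+#####################+....+..........+############........
203 ......................######################+..............##############.......
205 ......................+####################++..............##############+......
207 .....................+.+##############++###....+.........+.+#############.......
209 ....................++++.++#########++###++...............++++###########.......
211 ....................+++++++++++######+#+#++...............++#+++########+.......
213 ....................+++++++##############+...............+++###########+........
215 ....................+++++++#############++..............+++++++#######+.........
217 ....................+++++++++++#########++...........+.++++++#########+.........
219 ...................+++++++++++++++++#####...........++++++++###########.....
[... 1720 characters left out ...]
..........................++++++++#######+..............##...........
263 .....##................................++++#####++.................#+...........
265 ....+#............................................................##............
267 ....######+++.....................................................##............
269 .........+########+++............................................+#.............
271 ..................+########+++...................................##.............
273 ..........................+#########++...........................#..............
rim [380.67170777 224.07782521] [414.2514537  253.42093433]
base [381.17116642 243.64783294] [406.18627742 265.82747279]
```

In the top view the rim spans columns 385–419 against an expected 380.7–414.3, and its rows match. So the mug is about 12 mm too far right (-y), and the scene view agrees. There is time to regrip and move it over.

Request:
carry_out(
  rows=[
    [15,-30,0,0],
    [34,-68,0,0],
    [53,-106,0,0],
    [72,-144,0,0],
    [91,-182,0,0],
    [110,-220,0,0],
    [129,-258,0,0],
    [148,-296,0,0],
    [167,-334,0,0],
    [184,-368,0,0],
    [190,-382,0,0],
    [190,-382,0,0],
    [190,-382,0,0],
    [190,-382,0,0],
  ],
)

```text
time: 22.97
tool_pos: [615.5, -292.7, 198.7]
tcp_rot: [2.058, 1.568, 0.494]
contact_force: [1.1, 0.1, 0.5]
grip_width: 38.4
```

Request:
carry_out(
  rows=[
    [0.5,1.5,-25,0],
    [0.5,1.5,-50,0],
    [0.5,1.5,-75,0],
    [0.5,1.5,-95,0],
    [0.5,1.5,-107,0],
    [0.5,1.5,-111,0],
    [0.5,1.5,-111,0],
    [0.5,1.5,-111,0],
  ],
)

```text
time: 23.63
tool_pos: [616.7, -291.3, 89.3]
tcp_rot: [1.554, 1.567, -0.01]
contact_force: [0.4, -0.2, -0.1]
grip_width: 38.2
```

Request:
carry_out(
  rows=[
    [0,0,0,0],
    [0,0,0,0],
    [0,0,0,0],
    [0,0,0,0],
    [0,0,0,0],
    [0,0,0,0],
    [0,0,0,0],
    [0,0,0,0],
  ],
  hand=0,
)

```text
time: 24.3
tool_pos: [616.5, -291.0, 89.4]
tcp_rot: [1.681, 1.567, 0.117]
contact_force: [-2.3, 0.5, 3.3]
grip_width: 6.9
```

Request:
carry_out(
  rows=[
    [0,0,3,0],
    [0,0,7,0],
    [0,0,10,0],
    [0,2,10,0],
    [-1,5,10,0],
    [-1,8,10,0],
    [-1,11,10,0],
    [-1,12.5,10,0],
    [-1,12.5,10,0],
    [-1,12.5,8,0],
    [-1,12.5,6,0],
    [-1,12.5,5,0],
    [-1,12.5,4,0],
    [-1,12.5,4,0],
    [-1,12.5,4,0],
  ],
)

```text
time: 25.55
tool_pos: [616.0, -279.6, 94.4]
tcp_rot: [1.301, 1.565, -0.262]
contact_force: [-0.8, -3.5, 5.3]
grip_width: 6.0
```

Contact came early, at 94.4 instead of 89.4. The mug droops a little in the pinch, so its base swings towards -y, which explains the 12 mm. I'll compensate: lift, shift another 11 mm in +y, then lower gently.

Request:
carry_out(
  rows=[
    [0,0,4,0],
    [0,0,9,0],
    [0,3,9,0],
    [0,6,9,0],
    [0,9,9,0],
    [0,11,9,0],
    [0,11,9,0],
    [0,11,6,0],
    [0,11,4,0],
    [0,11,2,0],
    [0,11,1,0],
    [0,11,0,0],
    [0,10,-1,0],
    [0,9,-2,0],
    [0,8,-3,0],
    [0,8,-3,0],
  ],
)

```text
time: 26.88
tool_pos: [616.6, -272.9, 92.7]
tcp_rot: [1.157, 1.562, -0.407]
contact_force: [0.2, -4.0, 7.1]
grip_width: 6.0
```

Request:
carry_out(
  rows=[
    [0,0,1,0],
    [0,0,1,0],
    [0,0,1,0],
    [0,0,1,0],
    [0,0,1,0],
    [0,0,1,0],
    [0,0,5,0],
    [0,0,20,0],
    [0,0,50,0],
    [0,0,85,0],
    [0,0,108,0],
    [-15,40,108,0],
    [-34,78,108,0],
    [-53,116,108,0],
    [-72,154,108,0],
    [-91,192,108,0],
    [-110,230,108,0],
    [-129,268,108,0],
    [-148,306,108,0],
    [-175,350,108,0],
  ],
  hand=38,
)

```text
time: 28.55
tool_pos: [449.3, 64.5, 201.2]
tcp_rot: [1.235, 1.561, -0.33]
contact_force: [1.5, 0.1, 1.1]
grip_width: 37.9
```

```bash
python3 - <<'E'
from h import *
print(get_obs()["tool_pos"])
snap("top","t11");a=cv2.imread("pics/t11.png")
g=cv2.cvtColor(a,cv2.COLOR_BGR2GRAY)[217:275,355:435]
for r in range(0,58,2): print(217+r,''.join('#' if x>150 else '+' if x>90 else '.' for x in g[r]))
E
```

```text
[449.28656829  64.46888775 201.16558831]
217 ....................+++++++++###########++...........+.++++++#########+.........
219 ....................++++++++++++++++#####...........++++++++###########.........
221 ...................+++++++#+++++++++##+++...........+#++++++############........
223 ....................++++++++++++++..###############+++###++############+........
225 ......................+++++++++++#################+####++##############.........
227 ........................++++++#####################++++##+#############.........
229 ...............++........++++######################++++++#############..........
231 ..............+....++#####+.#####################++++++++.##+########+..........
233 .............+...++#######++####################++++++++++.+##+++###+...........
235 .............+..+#+.....+++##################++++++++++.+++.#++##++#............
237 ............+..+#+........+###############++++++++++++++++..++..................
239 ............+...##++........##############++++++++++++++....#+..................
241 ...........+......+++++.....+######
[... 705 characters left out ...]
........##..........
259 ......##.........................+++++++++#######+..................#...........
261 .....+#+............................+++++#####++...................##...........
263 .....##............................................................#+...........
265 ....+#............................................................##............
267 ....######+++.....................................................##............
269 .........+########+++............................................+#.............
271 ..................+########+++...................................##.............
273 ..........................+##########+...........................#..............
```

The rim now spans columns 381.5–415.5 (expected 380.7–414.3), so the mug is within about 5 mm of the plate centre, standing upright with its handle to the left. Next, the tare key.

Request:
carry_out(
  rows=[
    [5,-35,0,-5],
    [10,-70,0,-10],
    [15,-105,0,-10],
    [20,-140,0,-10],
    [25,-175,0,-10],
    [30,-210,0,-10],
    [36,-245,0,-10],
    [42,-280,0,-10],
    [46,-305,-10,-10],
    [46,-315,-45,-10],
    [46,-315,-80,-10],
    [46,-315,-115,-10],
    [46,-315,-145,-10],
    [46,-315,-165,-10],
    [46,-315,-175,-10],
    [46,-315,-180,-10],
    [46,-315,-180,-10],
    [46,-315,-180,-10],
  ],
  hand=0,
)

```text
time: 30.1
tool_pos: [491.6, -245.6, 22.2]
tcp_rot: [1.496, 1.564, -0.24]
contact_force: [0.3, 0.2, -0.0]
grip_width: 0.5
```

Request:
carry_out(
  rows=[
    [1,-2,0,0],
    [3,-5.5,0,0],
    [3,-5.5,0,0],
    [3,-5.5,-4,0],
    [3,-5.5,-8,0],
    [3,-5.5,-10,0],
    [3,-5.5,-10,0],
  ],
)

```text
time: 30.68
tool_pos: [494.0, -250.7, 11.4]
tcp_rot: [1.602, 1.565, -0.134]
contact_force: [-0.1, -0.1, 0.6]
grip_width: 0.1
```

```bash
python3 - <<'E'
from h import *
from scipy.spatial.transform import Rotation as R
g=get_obs();M=R.from_euler('xyz',g["tcp_rot"]).as_matrix();print(g["tool_pos"],g["contact_force"],M[:,[0,2]].T.round(3))
E
```

```text
[ 494.02812466 -250.70445993   11.4089279 ] [-0.13238065 -0.13208867  0.56922234] [[ 0.005 -0.001 -1.   ]
 [-0.164 -0.986 -0.   ]]
```

Request:
carry_out(
  rows=[
    [0.5,-0.5,-2,0],
    [0.5,-0.5,-4,0],
    [0.5,-0.5,-6,0],
    [0.5,-0.5,-7,0],
    [0.5,-0.5,-7,0],
    [0.5,-0.5,-7,0],
  ],
)

```text
time: 31.18
tool_pos: [494.6, -251.2, 4.8]
tcp_rot: [1.587, 1.565, -0.149]
contact_force: [-0.8, 1.7, 6.2]
grip_width: 0.4
```

Request:
carry_out(
  rows=[
    [0,0,-0.7,0],
    [0,0,-0.7,0],
  ],
)

```text
time: 31.35
tool_pos: [494.6, -251.2, 4.7]
tcp_rot: [1.554, 1.565, -0.181]
contact_force: [-1.6, 1.0, 7.7]
grip_width: 0.5
```

Request:
carry_out(
  rows=[
    [0,0,3,0],
    [0,0,8,0],
    [0,0,15,0],
    [0,0,22,0],
    [-2,-12,25,0],
    [-5,-25,25,0],
    [-7,-38.5,25,0],
    [-7,-38.5,25,0],
    [-7,-38.5,22,0],
    [-7,-38.5,16,0],
    [-7,-38.5,11,0],
    [-7,-38.5,8,0],
    [-7,-38.5,8,0],
  ],
)

```text
time: 32.43
tool_pos: [487.0, -288.7, 11.5]
tcp_rot: [1.863, 1.567, 0.128]
contact_force: [-0.8, -1.2, -0.1]
grip_width: 0.5
```

Tare bottomed out at 7.7 N and was released. The tip is now over the timer key at (487,-289), measured at (488,-289). Pressing it.

Request:
carry_out(
  rows=[
    [0.5,0,-2,0],
    [0.5,0,-4,0],
    [0.5,0,-6,0],
    [0.5,0,-7,0],
    [0.5,0,-7.3,0],
    [0.5,0,-7.3,0],
    [0.5,0,-7.3,0],
  ],
)

```text
time: 33.02
tool_pos: [487.8, -288.6, 4.8]
tcp_rot: [1.832, 1.566, 0.097]
contact_force: [-1.4, 4.3, 7.5]
grip_width: 0.5
```

Request:
carry_out(
  rows=[
    [0,0,3,0],
    [0,0,8,0],
    [0,0,20,0],
    [0,0,45,0],
    [0,0,80,0],
    [0,0,120,0],
    [0,0,160,0],
    [0,0,190,0],
    [-10,30,200,0],
    [-20,70,200,0],
    [-30,110,200,0],
    [-40,150,200,0],
    [-40,190,200,0],
    [-40,230,200,0],
    [-40,270,200,0],
    [-40,310,200,0],
    [-40,345,200,0],
    [-40,345,200,0],
  ],
)

```text
time: 34.52
tool_pos: [447.0, 61.7, 205.1]
tcp_rot: [2.216, 1.565, 0.487]
contact_force: [-1.4, 0.4, -0.5]
grip_width: 0.2
```

```bash
python3 - <<'E'
from h import *
g=get_obs();print(g["tool_pos"],g["contact_force"],g["time"])
snap("top","t12");a=cv2.imread("pics/t12.png");b=cv2.imread("pics/t11.png");z=cv2.imread("pics/top0.png")
def d(p,q,y0,y1,x0,x1):return np.abs(p[y0:y1,x0:x1].astype(int)-q[y0:y1,x0:x1]).mean().round(2)
print("mug area vs after placing",d(a,b,220,265,370,420),"keys",d(a,b,280,305,350,420))
print("vs start: sugar",d(a,z,193,220,374,398),"dressing",d(a,z,198,222,410,428),"curry",d(a,z,246,276,438,458),"salt",d(a,z,252,285,184,212),"keys",d(a,z,280,305,350,420))
m=cv2.inRange(cv2.cvtColor(a,cv2.COLOR_BGR2HSV),(45,80,40),(85,255,255))[280:330,300:345];ys,xs=np.nonzero(m);print("green cap mark px",xs.mean()+300 if len(xs) else None,ys.mean()+280 if len(xs) else None, "expected",proj("top",[[429.8,-55.1,98]]))
E
```

```text
[446.95797888  61.67790268 205.09777652] [-1.44093224  0.39871038 -0.45341522] 34.5167
mug area vs after placing 1.88 keys 2.18
vs start: sugar 4.65 dressing 4.75 curry 3.37 salt 4.22 keys 3.1
green cap mark px 325.4918032786885 300.39344262295083 expected [[326.27710374 299.91445247]]
```

Everything is in place: the differences are at noise or shadow level, and the jar's cap mark is within 1 px of where a standing jar would show it. Handing in.

```bash
python3 -c "
from plant import *
print(close_job())"
```

```text
the job is handed in; nothing more can be done
None
```

The job is done and handed in at 34.5 s. The steps were done in the order asked:
- **Spice jar:** it stands upright on the worktop at about (430, -55), clear of the scale.
- **Power key:** pressed with the plate empty, down to its stop, and released.
- **Mug:** stands on the plate with its handle to the left, let go.
- **Tare and timer keys:** each pressed once, in that order, down to the stop (about 7.5 N), and released.

**Last checks:** The mug rim is within about 5 mm of the plate centre. The mug and keys did not visibly move after the last presses. The spice jar's cap mark is within 1 px of where a standing jar would show it. The other jars and the bottle show only small image differences from the start. The gripper ended about 200 mm up, touching nothing.

**What went wrong or stays unsure:**
- **Fingertips:** when closed, they sit about 21 mm higher than the nominal tool point, so I found the power key by lowering in small steps.
- **Mug placing:** the mug drooped in the pinch and first landed about 12 mm off centre. I regripped it and moved it over; contact during the placings was about 5 to 7 N.
- **Scale display:** it showed no visible change after the power press, and I did not view it after tare or timer. The key presses are confirmed only by force and travel.
- **Image limit:** I ran out of viewable pictures after the first mug placing, so the final checks are numeric only.

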